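# Safety check of the jeweller's polishing hood

## Task

Do the guard check on the bench polishing hood: press the black mushroom stop button fully in and let it spring out, then twist its head clockwise as far as it goes to reset it. Then lift the hood's visor until it lies in line with the steel pointer arm at its side, and finish while still holding it steady there with the gripper, because it drops when let go; do not move the pointer or disturb the other things on the bench.

Things in the scene. Friction and masses are not known exactly. Their poses are not given: they have to be found in the camera images.
- hood: fixed grey bench polishing hood, a box 165 mm deep (its x) x 240 mm wide (its y) x 140 mm tall, with a 60 mm deep, 110 mm tall motor housing behind; origin on the bench under the middle of its front face, x pointing from front to back, z up; it may stand left or right of the stop station, turned a little
- visor (a joint): angle of the hood's visor (rad): 0 lying shut and level, growing as its front edge rises, end stop at 1.4. The visor is the hood's top flap, an aluminium frame with a clear pane, 165 x 240 x 8 mm, 0.3 to 0.65 kg; it swings freely and falls shut when not held (about 1.5 to 3 N lifts it at its bar)
- visor_bar (a point): middle of the visor's pull bar: a round steel bar 12 mm thick, 130 mm long along the hood's y, 50 mm in front of the visor's front edge and joined to it by an arm at either end (a clear gap of 44 mm between bar and visor), 140 mm above the bench when shut, 215 mm from the hinge; its x and z axes tilt with the visor, y along the bar
- visor_hinge (a point): middle of the visor's hinge, 140 mm above the bench at the hood's back top edge; y along the hinge axis. The bar is at (-215, 0, 0) mm in the visor's frame, so at visor angle a it lies 215*cos(a) mm in front of the hinge (towards the hood's -x) and 215*sin(a) mm above it
- pointer (a joint): angle of the pointer arm (rad), counted as the visor's: the visor is at the mark when both angles are equal. It differs from start to start (0.5 to 0.95) and stays where it is unless pushed
- pointer_tip (a point): centre of the 18 mm ball at the end of the pointer, a thin steel arm 5 mm wide and 10 mm high on the hood's +y side, 15 mm clear of the visor's side edge, pivoting about the same axis as the visor; the ball is 195 mm from that axis; x axis along the arm (from tip to pivot)
- station: fixed grey stop station, a box 90 x 90 x 70 mm with the black mushroom button on top; origin under its centre
- stop (a joint): how far the mushroom button is pressed (m): 0 out, 0.010 fully in; a spring pushes it back out when let go (about 2 N to start, 6 N fully in)
- head (a joint): how far the mushroom head is turned (rad): grows clockwise seen from above, end stop at 1.22, starts between 0 and 0.3; stays where it is turned to (0.06 N m of friction)
- head_center (a point): centre of the round black mushroom head, 42 mm across and 20 mm tall, its top 10 mm above this point; 100 mm above the bench when out; the head's underside is 20 mm above the box's top. A pale line on top, from the centre towards the point's -x, turns with it
- pliers: blue-handled flat pliers lying on the bench in front of the stop station, 130 x 45 x 11 mm; origin under its middle, x along the jaws; a bystander, loose
- tin: flat white tin with steel lid, 62 x 97 x 21 mm, lying behind the stop station; origin under its centre; a bystander, loose
- brick: white soldering block, 75 x 50 x 30 mm, in front of the hood; origin under its centre; a bystander, loose
- tweezers: steel tweezers, 120 x 15 x 8 mm, lying in front of the hood; origin under the centre; a bystander, loose
- jar: closed glass jar, 72 mm across, 75 mm tall, at the left side beyond the bowl; origin under its centre; a bystander, loose
- bowl: white ceramic bowl, 100 mm across, 40 mm tall, at the left side; origin under its centre; a bystander, loose
- mandrel: upright steel ring cone on a round foot 70 mm across, 110 mm tall, at the right side; origin under its centre; a bystander, loose
Things that resemble listed ones, but are neither listed nor needed, are in the scene too. Leave any green or red look-alike of the station alone.

How it is judged:
By the outcome, as a careful person would: the job done as asked, in the order asked, and still so for the second after the job is handed in, while the arm keeps its last pose, push and grip.
It also fails if it takes over 64 s, if anything falls off the work surface, if the arm or the gripper's body presses on something with over 40 N, if the wrist force passes 120 N, or if a joint passes its speed limit or range.

## Robot

A 6-joint arm with a two-finger parallel gripper is mounted at the origin on the work surface. World frame = base frame: x ahead of the robot, y to its left, z up, the work surface at z = 0. Lengths are in mm, angles in rad, forces in N, time in s.
With the tool pointing down it reaches from about 325 to 775 mm from the base axis. Payload 9.3 kg.
Tool frame: the origin (TCP) lies at the very end of the fingers, on their centre line; the grasp point (between the pads) lies 19 mm behind it; z points along the fingers, y is the line along which they close (so a half turn about z gives the same grasp; the last joint's range is limited). The gripper opens to 85 mm and grips with 20 to 120 N. Pads are 22 mm wide; open, the fingers measure 114 mm over their backs; the gripper's body (76 mm by 85 mm) begins 54 mm behind the grasp point. The pads swing forward as they close: fully open they stand 13 mm farther back than shut.
Start: joints at [-0.153, 0.259, 0.021, 1.334, 0, 1.418], TCP at [549.997, -0.004, 231.279] pointing down, gripper open.
Joint ranges: [-3.04, 3.04], [-0.91, 1.82], [-1.04, 1.36], [-1.92, 1.95], [-1.52, 1.45], [-3.14, 3.14]. Speed limits (rad/s): [2.22, 2.22, 2.79, 3.14, 3.14, 3.14].

## Interface

Orientations are given as a 3x3 rotation matrix whose columns are the frame's x, y, z axes.
In Python, from rig import readout, cams, robot gives the robot as it stands.
- The arm moves only by the tool send_rows, never from a script. Its argument "plan" is a list of rows, each a list of 7 numbers: the turn, a rotation vector about the tool's x, y, z normalised to -1 to 1, where 1 is 45 degrees, then the shift along the tool's x, y, z normalised to -1 to 1, where 1 is 0.1 m, then the closure, from -1 (fully open) to 1 (shut), so that 0 is half open. A call has 1 to 5 rows; each row is the pose to reach, as a shift and turn from the pose commanded when the call began, along the tool's axes at that moment; what a row does not reach only later rows make up. A row lasts 1/12 s, in which the tool goes at most 41.7 mm and 7.16 degrees, less where a joint would pass 70% of its speed; a pose out of reach is approached as far as the arm can. A call with a number of a shift or a turn outside -1 to 1 is refused whole. A call with a gripper value outside its range is refused whole. The fingers move at their own pace and stop on an object; "newtons" is the grip in N (left out, the last holds). Time passes only in rows, so rows that repeat a pose let the fingers close. It gives the time, the measured TCP pose, the force, the opening and the grip force at its end, in the units of the state.
- readout.get_state(): the state, without advancing time (a new reading comes with each control period).
- cams.camera(name): name is "scene" or "side" or "wrist"; returns a dict with "img" (384x512x3 uint8, red, green, blue), "intrinsics" (3x3 intrinsics, pixels), "camera_from_world" (4x4, takes a point from world to camera coordinates). Camera axes: x right, y down, z forward; pixel columns grow to the right and rows downward; lengths in mm; the calibration is good to about 2 mm. A picture is of the moment at which its call begins. There is no depth.
- robot.close_job(): hands the job in; it is judged then, once.
The state is a dict: "time_s": time; "qpos": joint angles; "joint_velocities": joint speeds; "joint_efforts": joint torques, N m; "ee_pos": TCP position; "tool_rot": TCP orientation; "force": force on the tool from outside, world axes, zero at the start; "moment": the same for the moment, N m; "opening": finger opening in mm; "finger_force": force on a finger pad.
Only numpy, scipy, OpenCV 4.12 (cv2) and the standard library are available. Lean on these libraries where they do the work, as an engineer would, in place of code of your own. Each camera call takes 0.05 s, during which the arm holds its last target. There are 200 camera calls.

## Working session

There is one attempt and no reset: what is moved stays moved. The work goes in short steps, Python scripts to look and compute and a tool call to move; the robot and the scene stay as the last step left them, time stands still between calls to the robot, and variables do not carry over. Pictures are saved under pics/ and viewed, at most 10 in all, crops included, and the job is handed in when it is done.

Besides the shell and the picture viewer there is one more tool, called as name(argument=value, ...) on one line, values as JSON. send_rows: Moves the arm, as the interface text tells. Scaled input: -1 to 1 covers 0.1 m each way for a shift and 45 degrees each way for a turn. Its arguments: {"type":"object","properties":{"plan":{"type":"array"},"newtons":{"type":"number"}},"required":["plan"]}

```bash
mkdir -p pics
cat > h.py <<'E'
import numpy as np, cv2
from rig import readout, cams, robot
def get(n,save=None):
    c=cams.camera(n)
    if save: cv2.imwrite('pics/'+save,c['img'][:,:,::-1])
    return c
def ray(c,u,v):
    T=c['camera_from_world'];R=T[:3,:3];o=-R.T@T[:3,3]
    d=R.T@np.linalg.inv(c['intrinsics'])@np.array([u,v,1.]);return o,d/np.linalg.norm(d)
def onz(c,u,v,z):
    o,d=ray(c,u,v);return o+d*(z-o[2])/d[2]
def proj(c,p):
    T=c['camera_from_world'];q=c['intrinsics']@(T[:3,:3]@np.array(p,float)+T[:3,3]);return q[:2]/q[2]
def tri(a,b):
    (o,d),(p,e)=a,b;s=np.linalg.lstsq(np.c_[d,-e],p-o,rcond=None)[0]
    x,y=o+d*s[0],p+e*s[1];return (x+y)/2,np.linalg.norm(x-y)
E
python3 - <<'E'
from h import *
import pickle
d={n:get(n,n+'0.png') for n in('scene','side')}
pickle.dump(d,open('c0.pkl','wb'))
for n in d:
    T=d[n]['camera_from_world'];print(n,-T[:3,:3].T@T[:3,3],T[2,:3])
E
python3 -c "
import cv2,numpy as np
a=cv2.imread('pics/scene0.png');b=cv2.imread('pics/side0.png')
cv2.imwrite('pics/s1.png',cv2.resize(a,(800,600)));cv2.imwrite('pics/d1.png',cv2.resize(b,(800,600)))"
```

```text
scene [1547.85646041  -72.84786989  858.26694485] [-0.80181447  0.05324754 -0.59519598]
side [ -53.9471565  -724.00610636 1054.79927198] [ 0.44410943  0.55370896 -0.70439563]
```

View pics/s1.png

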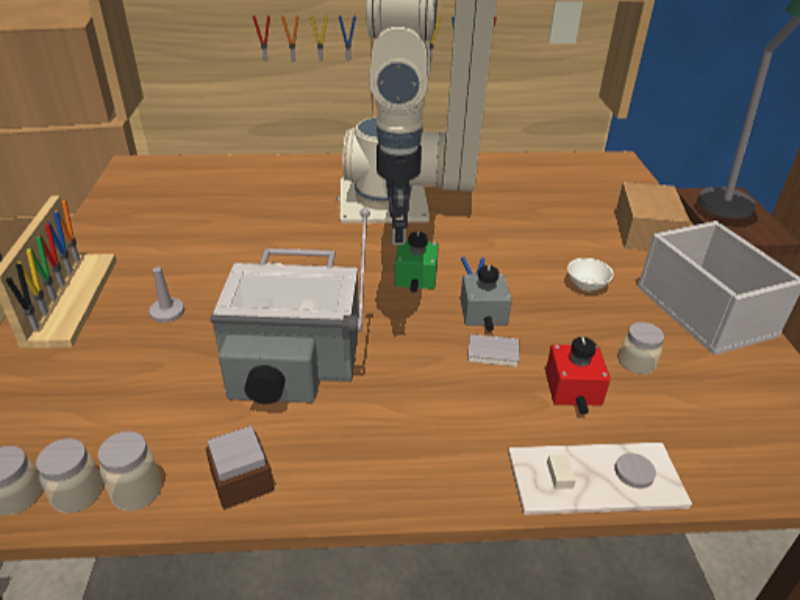

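View pics/d1.png

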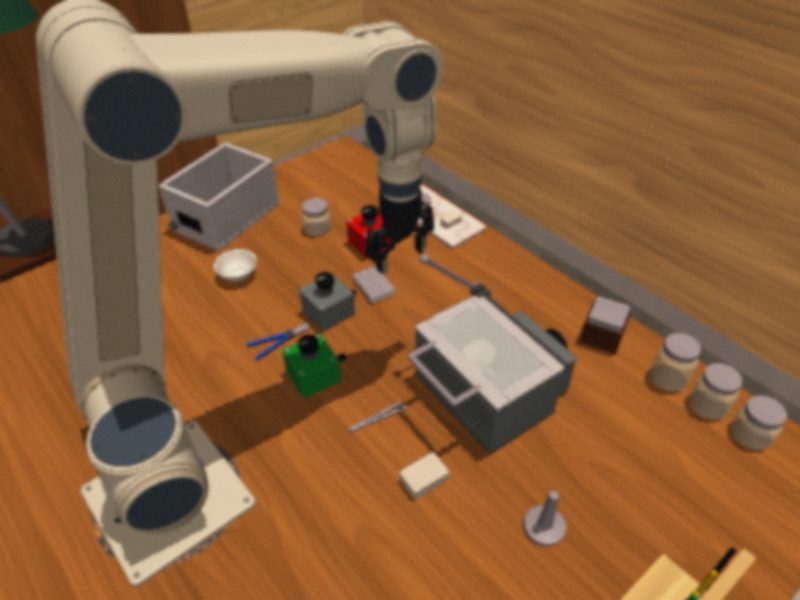

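The scene view (800x600 scale) shows three stop stations: grey at (487,290), green at (417,262) and red at (580,370). The description picks the grey one. The hood is at (290,320), with the pointer ball at (365,212) and the pull bar at (298,255). In the side view, the grey station is at (327,295), the ball at (424,258) and the bar at (435,378). Next is one close crop.

Run:
```python
from h import *
import pickle
d=pickle.load(open('c0.pkl','rb'))
def crop(n,u,v,w,h,W,H): return cv2.resize(d[n]['img'][v:v+h,u:u+w,::-1],(W,H),interpolation=cv2.INTER_CUBIC)
out=np.zeros((600,800,3),np.uint8)
out[:300,:400]=crop('scene',130,125,120,90,400,300)
out[:300,400:]=crop('side',255,155,120,90,400,300)
out[300:,:400]=crop('scene',285,160,60,45,400,300)
out[300:,400:]=crop('side',180,165,60,45,400,300)
cv2.imwrite('pics/crop1.png',out)
for n,(u,v,w,h) in {'scene':(296,164,32,24),'side':(196,170,24,20)}.items():
    m=(d[n]['img'][v:v+h,u:u+w].max(2)<45).astype(np.uint8)
    k,l,s,c=cv2.connectedComponentsWithStats(m)
    print(n,[(s[i]+[u,v,0,0,0],c[i]+[u,v]) for i in range(1,k) if s[i,4]>15])
```

```text
scene [(array([306, 170,  13,  12, 111]), array([312.08108108, 175.72972973]))]
side [(array([203, 175,  10,  13,  90]), array([207.98888889, 181.41111111]))]
```

View pics/crop1.png

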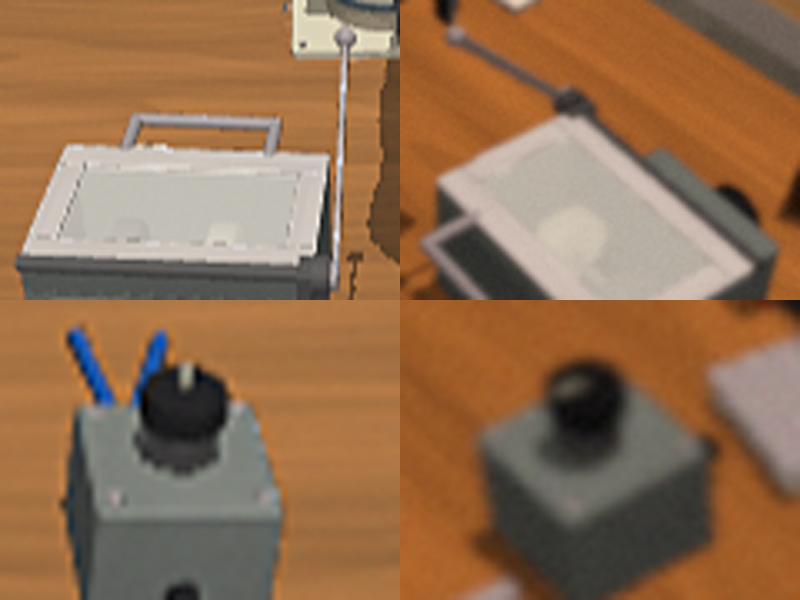

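The crop confirms the grey station. Its black head is at scene (312,176) and side (208,181), with the pale line pointing roughly towards the robot. The visor's bar ends are at scene (170,160) and (214,162).

Run:
```python
from h import *
import pickle
d=pickle.load(open('c0.pkl','rb'));S,D=d['scene'],d['side']
np.set_printoptions(precision=1,suppress=True)
print('head',tri(ray(S,312.1,175.3),ray(D,208,181.4)))
print('line tip',onz(S,312.8,170.5,110),'ctr',onz(S,312.3,173,110))
print('ball',tri(ray(S,233.5,136.1),ray(D,271.5,165.5)))
a,b=onz(S,169.9,160.4,140),onz(S,214,161.9,140);print('bar S',a,b,np.linalg.norm(a-b))
a2,b2=onz(D,263.4,227.9,140),onz(D,293,257,140);print('bar D',a2,b2,np.linalg.norm(a2-b2))
for n,c,px in(('vS',S,[(150.5,169.5),(228.5,172),(136.6,201),(225.5,203)]),('vD',D,[(267,210),(307,189.5),(360.5,236)])):
  for u,v in px: print(n,onz(c,u,v,144))
```

```text
head (array([489.7, 187.5,  96.8]), np.float64(5.193692616436311))
line tip [479.3 192.2 110. ] ctr [493.  188.2 110. ]
ball (array([557.9, -58.7, 284.7]), np.float64(0.41907326388326294))
bar S [ 453.6 -256.4  140. ] [ 466.1 -119.1  140. ] 137.87809695413208
bar D [ 469.9 -124.9  140. ] [ 462.  -256.1  140. ] 131.42265293451578
vS [ 507.7 -308.2  144. ]
vS [527.9 -74.5 144. ]
vS [ 657.2 -324.6  144. ]
vS [674.  -84.1 144. ]
vD [522.5 -81.  144. ]
vD [676.2 -96.8 144. ]
vD [ 654.5 -328.9  144. ]
```

Run:
```python
from h import *
import pickle
d=pickle.load(open('c0.pkl','rb'));S=d['scene']
np.set_printoptions(precision=3,suppress=True)
print('green head',onz(S,267.5,153.5,100))
s=readout.get_state();print(s)
```

```text
green head [359.686  58.71  100.   ]
{'time_s': 0.1, 'qpos': array([-0.153,  0.259,  0.021,  1.334, -0.   ,  1.418]), 'joint_velocities': array([-0.   , -0.003,  0.002, -0.002, -0.   ,  0.001]), 'joint_efforts': array([  0.003, -55.669,  34.507,   0.012,  -0.   ,   0.   ]), 'ee_pos': array([549.759,   0.037, 230.723]), 'tool_rot': array([[-0.   ,  1.   , -0.001],
       [ 1.   ,  0.   ,  0.   ],
       [ 0.   , -0.001, -1.   ]]), 'force': array([-0.459,  0.056,  0.327]), 'moment': array([ 0.008, -0.016,  0.042]), 'finger_force': 0.0, 'opening': 85.47405107393314}
```

send_rows(plan=[[0,0,0,0.95,-0.3,0,1],[0,0,0,0.95,-0.3,0,1],[0,0,0,0.95,-0.3,0,1]])

```text
time_s: 0.35
ee_pos: [518.3, 97.8, 231.0]
tool_rot: [[-0.001, 1.0, -0.001], [1.0, 0.001, 0.001], [0.001, -0.001, -1.0]]
force: [1.0, -0.2, 0.8]
opening: 51.7
finger_force: 0.0
```

send_rows(plan=[[0,0,0,0.93,-0.3,0.2,1],[0,0,0,0.93,-0.3,0.2,1],[0,0,0,0.93,-0.3,0.2,1],[0,0,0,0.93,-0.3,0.2,1]])

```text
time_s: 0.68
ee_pos: [488.1, 190.9, 210.3]
tool_rot: [[-0.004, 1.0, -0.002], [1.0, 0.004, 0.0], [0.0, -0.002, -1.0]]
force: [-0.5, -0.3, -0.5]
opening: 0.7
finger_force: 0.0
```

Run:
```python
from h import *
import pickle
w=get('wrist','w1.png');pickle.dump(w,open('w1.pkl','wb'))
s=readout.get_state();print(s['ee_pos'],s['force'],s['opening'],s['qpos']);T=w['camera_from_world'];print(-T[:3,:3].T@T[:3,3],proj(w,[490,188,110]))
```

```text
[489.01821133 189.4412636  210.74475937] [-0.21436379 -0.66229415 -0.94795999] 0.17391512743734708 [ 2.09504182e-01  2.22770570e-01 -7.94953561e-02  1.26975591e+00
 -1.54992110e-05  1.77709347e+00]
[486.58731415 265.33690169 353.54199373] [256.46079755 198.07252426]
```

View pics/w1.png

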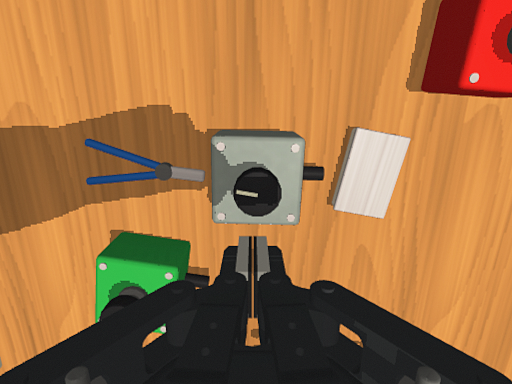

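The wrist view shows the grey station, with its head top at about (257,191) and the pale line from (257,195) to (236,191). The pliers are at (150,168), the tin at (372,172), and the green station is lower left.

Run:
```python
from h import *
import pickle
w=pickle.load(open('w1.pkl','rb'));i=w['img'][160:222,225:290]
m=(i.max(2)<50).astype(np.uint8);k,l,s,c=cv2.connectedComponentsWithStats(m);j=1+s[1:,4].argmax()
(cx,cy),r=cv2.minEnclosingCircle(cv2.findContours((l==j).astype(np.uint8),0,1)[0][0]);print(cx+225,cy+160,r,s[j]);print(onz(w,cx+225,cy+160,103), onz(w,257,194.5,110),onz(w,236,191,110))
```

```text
256.8343048095703 191.21886444091797 24.424983978271484 [   8    7   48   49 1657]
[490.37194278 192.02932636 103.        ] [490.43130174 191.17991428 110.        ] [472.66153101 194.18929762 110.        ]
```

send_rows(plan=[[0,0,0,0.03,0,0.4,1],[0,0,0,0.03,0,0.8,1],[0,0,0,0.03,0,0.9,1],[0,0,0,0.03,0,0.9,1]])

```text
time_s: 1.07
ee_pos: [488.7, 189.8, 119.0]
tool_rot: [[0.001, 1.0, -0.006], [1.0, -0.001, -0.001], [-0.001, -0.006, -1.0]]
force: [0.6, -0.4, 0.2]
opening: 0.1
finger_force: 0.0
```

send_rows(plan=[[0,0,0,0,0,0.08,1],[0,0,0,0,0,0.16,1],[0,0,0,0,0,0.21,1],[0,0,0,0,0,0.225,1],[0,0,0,0,0,0.225,1]])

```text
time_s: 1.48
ee_pos: [491.5, 190.8, 100.2]
tool_rot: [[0.0, 1.0, 0.004], [1.0, -0.0, 0.0], [0.0, 0.004, -1.0]]
force: [1.6, -2.0, 5.6]
opening: -0.1
finger_force: 2.7
```

send_rows(plan=[[0,0,0,0,0,0.015,1],[0,0,0,0,0,0.03,1],[0,0,0,0,0,0.03,1]])

```text
time_s: 1.73
ee_pos: [492.0, 191.0, 99.6]
tool_rot: [[0.0, 1.0, 0.007], [1.0, -0.0, 0.0], [0.0, 0.007, -1.0]]
force: [-4.6, -3.4, 28.5]
opening: -0.1
finger_force: 13.9
```

send_rows(plan=[[0,0,0,0,0,-0.3,1],[0,0,-0.16,-0.01,0,-0.5,-1],[0,0,-0.32,-0.01,0,-0.5,-1],[0,0,-0.48,-0.01,0,-0.5,-1],[0,0,-0.64,-0.01,0,-0.5,-1]])

```text
time_s: 2.15
ee_pos: [490.3, 190.1, 146.9]
tool_rot: [[-0.485, 0.875, 0.002], [0.875, 0.485, 0.001], [-0.0, 0.002, -1.0]]
force: [0.0, 0.4, -0.1]
opening: 48.2
finger_force: 0.0
```

send_rows(plan=[[0,0,-0.15,0,0,0,-1],[0,0,-0.3,0,0,0,-1],[0,0,-0.3,0,0,0,-1],[0,0,-0.3,0,0,0,-1]])

```text
time_s: 2.48
ee_pos: [490.1, 190.0, 146.2]
tool_rot: [[-0.668, 0.744, 0.0], [0.744, 0.668, 0.0], [-0.0, 0.0, -1.0]]
force: [1.1, 0.1, -0.6]
opening: 85.5
finger_force: 0.0
```

Run:
```python
from h import *
w=get('wrist','w2.png');s=readout.get_state();print(s['ee_pos'],s['tool_rot'],s['opening'],s['force'],proj(w,[490.5,191,110]))
```

```text
[490.05653513 190.02768291 146.11592287] [[-6.67991674e-01  7.44168632e-01  4.12977468e-04]
 [ 7.44168726e-01  6.67991682e-01  1.38227829e-04]
 [-1.73000699e-04  3.99659955e-04 -9.99999905e-01]] 85.4067342371778 [-0.67652461  0.61360286  0.00260599] [255.93200061 224.8375971 ]
```

View pics/w2.png

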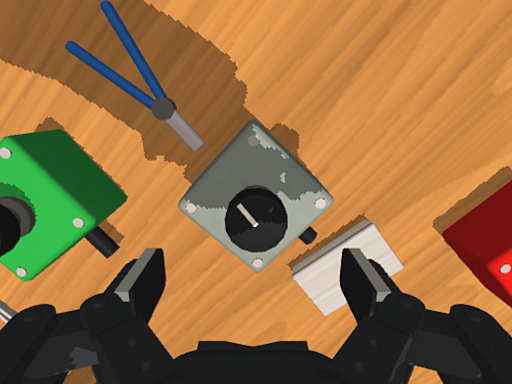

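The head is out at (256,222) in the wrist view, centred between the fingers, with the line running to (238,206). I'll descend and grip.

send_rows(plan=[[0,0,0,0.01,0,0.3,-1],[0,0,0,0.01,0,0.55,-1],[0,0,0,0.01,0,0.63,-1],[0,0,0,0.01,0,0.63,0],[0,0,0,0.01,0,0.63,0.4]], newtons=25)

```text
time_s: 2.95
ee_pos: [489.5, 190.8, 83.3]
tool_rot: [[-0.67, 0.742, -0.0], [0.742, 0.67, -0.0], [0.0, -0.0, -1.0]]
force: [0.9, 0.5, 0.9]
opening: 63.8
finger_force: 0.0
```

send_rows(plan=[[0,0,0,0,0,0,1],[0,0,0,0,0,0,1],[0,0,0,0,0,0,1],[0,0,0,0,0,0,1]])

```text
time_s: 3.28
ee_pos: [491.0, 191.6, 84.4]
tool_rot: [[-0.671, 0.741, 0.004], [0.741, 0.671, 0.002], [-0.001, 0.004, -1.0]]
force: [3.3, 4.6, 1.2]
opening: 41.2
finger_force: 27.6
```

send_rows(plan=[[0,0,0.14,0,0,0,1],[0,0,0.28,0,0,0,1],[0,0,0.42,0,0,0,1],[0,0,0.56,0,0,0,1],[0,0,0.7,0,0,0,1]])

```text
time_s: 3.7
ee_pos: [491.1, 191.9, 84.5]
tool_rot: [[-0.18, 0.984, 0.004], [0.984, 0.18, 0.003], [0.002, 0.005, -1.0]]
force: [4.8, 5.9, 1.8]
opening: 40.9
finger_force: 27.5
```

Run:
```python
from h import *
s=readout.get_state();print(s['ee_pos'],s['tool_rot'],s['opening'],s['force'],s['moment'],s['finger_force'])
```

```text
[491.13888131 191.8517089   84.48356815] [[-0.17962318  0.98372593  0.00433792]
 [ 0.98373399  0.17961346  0.00253771]
 [ 0.00171727  0.00472319 -0.99998737]] 40.863823375241495 [4.75638484 5.93518608 1.77874046] [ 1.07001088 -0.52746782  0.07538329] 27.537526488304138
```

send_rows(plan=[[0,0,0.13,0,0,0,1],[0,0,0.26,0,0,0,1],[0,0,0.39,0,0,0,1],[0,0,0.52,0,0,0,1],[0,0,0.52,0,0,0,1]])

```text
time_s: 4.12
ee_pos: [491.4, 192.0, 84.6]
tool_rot: [[0.227, 0.974, 0.005], [0.974, -0.227, 0.003], [0.004, 0.004, -1.0]]
force: [5.7, 7.2, 2.0]
opening: 40.9
finger_force: 27.5
```

Run:
```python
from h import *
s=readout.get_state();print(s['ee_pos'],s['tool_rot'][0],s['opening'],s['force'],s['moment'],s['finger_force'])
```

```text
[491.39726763 192.03001181  84.59486965] [0.22678703 0.97393239 0.00483167] 40.946851290349294 [5.67055588 7.23258626 1.9673165 ] [ 1.34417489 -0.71553748 -0.03147242] 27.533945739269257
```

send_rows(plan=[[0,0,0.08,0,0,0,1],[0,0,0.16,0,0,0,1],[0,0,0.24,0,0,0,1],[0,0,0.32,0,0,0,1],[0,0,0.36,0,0,0,1]])

```text
time_s: 4.53
ee_pos: [491.1, 190.6, 84.4]
tool_rot: [[0.487, 0.873, 0.004], [0.874, -0.487, -0.001], [0.002, 0.004, -1.0]]
force: [4.2, -3.0, 1.4]
opening: 41.2
finger_force: 27.2
```

Run:
```python
from h import *
s=readout.get_state();print(s['ee_pos'],s['tool_rot'][0],s['opening'],s['force'],s['moment'],s['finger_force'])
```

```text
[491.07191046 190.59023812  84.41705279] [0.48680856 0.87349827 0.00426527] 41.20402566346349 [ 4.15003616 -3.03207215  1.38700548] [-0.58126692 -0.85164477  0.67424614] 27.22830444574356
```

send_rows(plan=[[0,0,0,0,0,0,-1],[0,0,0,0,0,0,-1],[0,0,0,0,0,-0.2,-1],[0,0,0,0,0,-0.6,-1],[0,0,0,0,0,-1,-1]])

```text
time_s: 4.95
ee_pos: [488.1, 190.6, 183.3]
tool_rot: [[0.483, 0.875, -0.003], [0.875, -0.483, -0.0], [-0.002, -0.003, -1.0]]
force: [1.5, 0.7, 0.6]
opening: 85.6
finger_force: 0.0
```

send_rows(plan=[[0,0,-0.16,0,0,-0.3,-1],[0,0,-0.32,0,0,-0.4,-1],[0,0,-0.48,0,0,-0.4,-1],[0,0,-0.64,0,0,-0.4,-1],[0,0,-0.64,0,0,-0.4,-1]])

```text
time_s: 5.37
ee_pos: [489.2, 190.8, 223.4]
tool_rot: [[-0.004, 1.0, 0.001], [1.0, 0.004, 0.0], [0.0, 0.001, -1.0]]
force: [-0.6, 0.2, -0.3]
opening: 85.5
finger_force: 0.0
```

Run:
```python
from h import *
w=get('wrist')
s=readout.get_state();print(s['ee_pos'],s['tool_rot'],s['opening'],s['qpos'])
u,v=proj(w,[490.5,191,110]).astype(int)
c=w['img'][v-40:v+40,u-40:u+40]
m=(c.min(2)>120)&(np.hypot(*np.mgrid[-40:40,-40:40])<20)
ys,xs=np.nonzero(m);print(len(xs));p=onz(w,xs.mean()+u-40,ys.mean()+v-40,110);q=p-[490.5,191,110];print(p,np.degrees(np.arctan2(q[1],-q[0])))
```

```text
[489.13422466 190.77399324 223.07989172] [[ 3.62120246e-03  9.99993431e-01  1.60723982e-04]
 [ 9.99993424e-01 -3.62123392e-03  1.95862113e-04]
 [ 1.96442845e-04  1.60013668e-04 -9.99999968e-01]] 85.40232149669515 [ 2.11874671e-01  2.18350767e-01 -5.37628925e-02  1.29848435e+00
  1.57683192e-04  1.78629224e+00]
58
[487.60672001 199.34073092 110.        ] 70.86907295563113
```

The pale line now reads about 71°, so the head is at its end stop. Next is the visor, staying clear of the pointer.

send_rows(plan=[[0,0,0.05,-0.4,-0.3,0,-1],[0,0,0.1,-0.8,-0.6,0,-1],[0,0,0.1,-1,-0.6,0,-1],[0,0,0.1,-1,-0.6,0,-1]])

```text
time_s: 5.75
ee_pos: [426.8, 87.5, 223.0]
tool_rot: [[0.088, 0.996, -0.001], [0.996, -0.088, -0.001], [-0.001, -0.001, -1.0]]
force: [0.4, 1.0, 0.5]
opening: 85.3
finger_force: 0.0
```

send_rows(plan=[[0,0,0,-0.4,0,0,-1],[0,0,0,-0.8,0,0,-1],[0,0,0,-1,0,0,-1]])

```text
time_s: 6.0
ee_pos: [420.5, -11.0, 222.8]
tool_rot: [[0.085, 0.996, -0.0], [0.996, -0.085, -0.001], [-0.001, 0.0, -1.0]]
force: [1.1, 0.3, 0.5]
opening: 85.5
finger_force: 0.0
```

send_rows(plan=[[0,0,0,-0.4,0,0,-1],[0,0,0,-0.8,0,0,-1],[0,0,0,-1,0,0,-1]])

```text
time_s: 6.25
ee_pos: [412.5, -111.4, 222.8]
tool_rot: [[0.087, 0.996, 0.0], [0.996, -0.087, -0.001], [-0.001, 0.0, -1.0]]
force: [-0.1, 0.4, 0.2]
opening: 85.5
finger_force: 0.0
```

send_rows(plan=[[0,0,0,-0.4,0.1,0,0.06],[0,0,0,-0.8,0.2,0,0.06],[0,0,0,-1,0.2,0,0.06],[0,0,0,-1,0.2,0,0.06],[0,0,0,-1,0.2,0,0.06]])

```text
time_s: 6.67
ee_pos: [424.5, -210.6, 222.3]
tool_rot: [[0.087, 0.996, -0.001], [0.996, -0.087, 0.001], [0.001, -0.001, -1.0]]
force: [-0.0, -0.2, -0.5]
opening: 40.4
finger_force: 0.0
```

Run:
```python
from h import *
import pickle
w=get('wrist','w3.png');pickle.dump(w,open('w3.pkl','wb'));s=readout.get_state();print(s['ee_pos'],s['tool_rot'],s['opening'],s['qpos'])
for y in(-65,0,65):
  print(proj(w,[463+.08*y,-189+y,146]))
```

```text
[ 424.46037066 -209.6370644   222.47885137] [[ 8.47169854e-02  9.96404824e-01 -6.78093101e-04]
 [ 9.96404698e-01 -8.47163595e-02  9.03946880e-04]
 [ 8.43251453e-04 -7.52234805e-04 -9.99999362e-01]] 39.951329922496406 [-6.36476309e-01  1.31730615e-01 -1.64491312e-01  1.27565699e+00
  3.23914584e-04  1.01913820e+00]
[299.65462392 251.0114155 ]
[303.09168736 172.33143131]
[307.1681228   79.01518011]
```

View pics/w3.png

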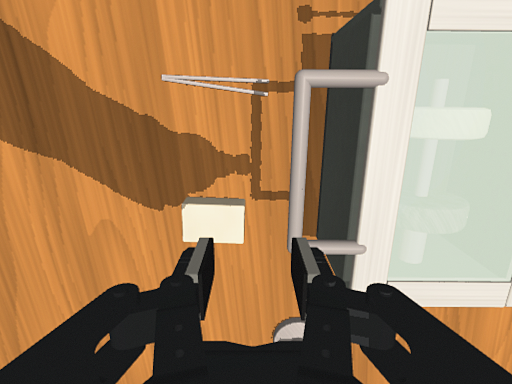

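The wrist view shows the bar running from (304,78) to (296,246), with the visor to its right. The tweezers at (215,83) and brick at (213,222) are well below on the bench.

Run:
```python
from h import *
import pickle
w=pickle.load(open('w3.pkl','rb'))
a,b=onz(w,304.5,78,140),onz(w,296,246,140);print(a,b,np.linalg.norm(a-b),(a+b)/2,(a-b)[0]/(a-b)[1])
for p in((434,0),(386,281),(512,306)): print(onz(w,*p,144))
```

```text
[ 467.41129778 -122.82920673  140.        ] [ 455.74019331 -252.34382954  140.        ] 130.0394255693349 [ 461.57574554 -187.58651813  140.        ] 0.0901141834002247
[551.40570399 -83.37845041 144.        ]
[ 529.63340909 -289.47735287  144.        ]
[ 639.7914299  -323.98672686  144.        ]
```

send_rows(plan=[[0,0,0,0.25,0.35,0,0.06],[0,0,0.01,0.25,0.35,0,0.06],[0,0,0.01,0.25,0.35,0.3,0.06],[0,0,0.01,0.25,0.35,0.5,0.06],[0,0,0.01,0.25,0.35,0.5,0.06]])

```text
time_s: 7.13
ee_pos: [460.1, -185.1, 169.6]
tool_rot: [[0.088, 0.996, -0.005], [0.996, -0.088, 0.003], [0.003, -0.005, -1.0]]
force: [0.1, 0.5, 0.0]
opening: 40.4
finger_force: 0.0
```

Run:
```python
from h import *
import pickle
w=get('wrist','w4.png');s=readout.get_state();print(s['ee_pos'],s['opening'])
```

```text
[ 460.71201045 -185.75620938  171.7229074 ] 40.38244077929641
```

View pics/w4.png

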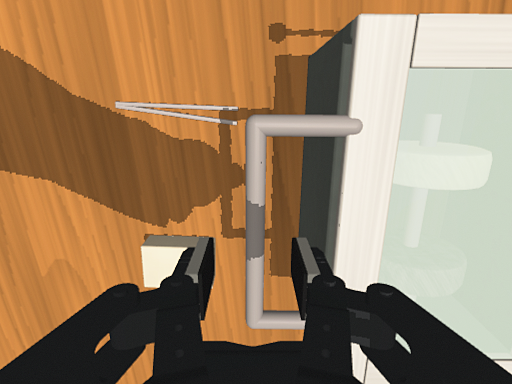

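The bar at column 256 runs centred between the fingers (inner edges at about 210 and 297), so I'll descend and grip.

send_rows(plan=[[0,0,0,0,0,0.2,0.06],[0,0,0,0,0,0.4,0.06],[0,0,0,0,0,0.53,0.06],[0,0,0,0,0,0.53,0.06],[0,0,0,0,0,0.53,0.6]], newtons=40)

```text
time_s: 7.6
ee_pos: [461.9, -187.4, 121.0]
tool_rot: [[0.089, 0.996, 0.001], [0.996, -0.089, -0.0], [-0.0, 0.001, -1.0]]
force: [-0.5, 0.2, -0.4]
opening: 29.4
finger_force: 0.0
```

send_rows(plan=[[0,0,0,0,0,0,1],[0,0,0,0,0,0,1],[0,0,0,0,0,0,1],[0,0,0,0,0,0,1]])

```text
time_s: 7.93
ee_pos: [461.3, -187.8, 121.5]
tool_rot: [[0.089, 0.996, 0.0], [0.996, -0.089, -0.001], [-0.001, 0.0, -1.0]]
force: [-6.2, 0.9, 7.8]
opening: 10.7
finger_force: 39.1
```

send_rows(plan=[[0,0,0,0,0.01,-0.21,1],[0,0,0,0,0.04,-0.43,1],[0,0,0,0,0.1,-0.63,1],[0,0,0,0,0.17,-0.84,1],[0,0,0,0,0.17,-0.84,1]])

```text
time_s: 8.35
ee_pos: [478.6, -189.4, 208.3]
tool_rot: [[0.089, 0.996, 0.002], [0.996, -0.089, -0.002], [-0.002, 0.002, -1.0]]
force: [-11.3, -0.2, 2.2]
opening: 10.7
finger_force: 39.8
```

```bash
cat > m.py <<'E'
from h import *
import sys
s=readout.get_state();np.set_printoptions(precision=2,suppress=True)
R=s['tool_rot'];g=s['ee_pos']-19*R[:,2];hx=np.array([.996,-.09,0]);h=np.array([675.7,-207,140])
d=g-h;print('t',s['time_s'],'grasp',g,'a',np.arctan2(d[2],-d@hx),'r',np.hypot(d[2],d@hx),s['force'],s['opening'],s['finger_force'],'\n',R)
E
python3 m.py
```

```text
t 8.35 grasp [ 478.53 -189.35  227.31] a 0.4153698365590921 r 216.36779345443338 [-11.28  -0.25   2.15] 10.657851897050131 39.8324990272522 
 [[ 0.09  1.    0.  ]
 [ 1.   -0.09 -0.  ]
 [-0.    0.   -1.  ]]
```

send_rows(plan=[[0,0,0,0,0.09,-0.19,1],[0,0,0,0,0.2,-0.38,1],[0,0,0,0,0.33,-0.55,1],[0,0,0,0,0.47,-0.7,1],[0,0,0,0,0.47,-0.7,1]])

```text
time_s: 8.77
ee_pos: [524.9, -193.8, 278.6]
tool_rot: [[0.09, 0.996, 0.001], [0.996, -0.089, -0.003], [-0.003, 0.001, -1.0]]
force: [-20.8, 1.7, 18.7]
opening: 10.5
finger_force: 41.5
```

```bash
python3 m.py
python3 - <<'E'
from h import *
import pickle
d={n:get(n) for n in('scene','side')};pickle.dump(d,open('c1.pkl','wb'))
def crop(n,u,v,w,h,W,H): return cv2.resize(d[n]['img'][v:v+h,u:u+w,::-1],(W,H),interpolation=cv2.INTER_CUBIC)
out=np.vstack([np.hstack([crop('scene',130,105,120,90,400,300),crop('side',250,110,120,90,400,300)])])
out=cv2.resize(out,(800,300));cv2.imwrite('pics/crop2.png',out)
E
```

```text
t 8.7667 grasp [ 524.9  -193.72  297.62] a 0.8055178440505205 r 218.5489005070585 [-20.85   1.68  18.74] 10.542037376352718 41.469005942344666 
 [[ 0.09  1.    0.  ]
 [ 1.   -0.09 -0.  ]
 [-0.    0.   -1.  ]]
```

View pics/crop2.png

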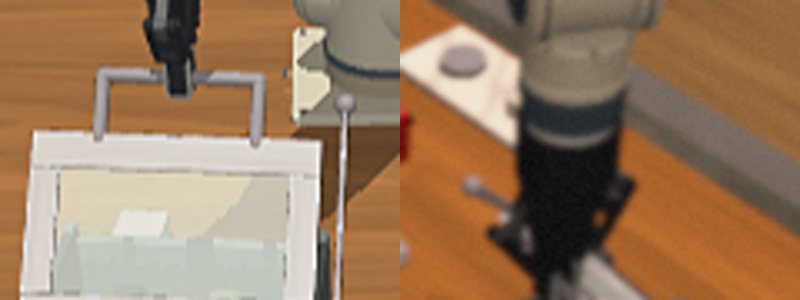

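The scene crop shows the visor raised with its right front corner at (322,143), the ball at (345,103) and the gripper on the bar. The mark isn't quite reached, and the arm is pulling slightly inwards. I'll move on and relax it, then compare in the wrist view.

send_rows(plan=[[0,0,0,0,0.01,-0.04,1],[0,0,0,0,0.025,-0.065,1],[0,0,0,0,0.025,-0.065,1],[0,0,0,0,0.025,-0.065,1]])

```text
time_s: 9.2
ee_pos: [527.3, -194.0, 281.4]
tool_rot: [[0.089, 0.996, -0.0], [0.996, -0.089, -0.002], [-0.002, 0.0, -1.0]]
force: [-7.3, -2.5, 5.0]
opening: 10.4
finger_force: 40.1
```

```bash
python3 m.py
python3 - <<'E'
from h import *
import pickle
d={n:get(n,n+'5.png') for n in('scene','side','wrist')};pickle.dump(d,open('c2.pkl','wb'))
h=np.array([675.7,-207,140]);hx=np.array([.996,-.09,0]);hy=np.array([.09,.996,0])
for n in d:
  for a in(.80,.84): print(n,a,'ball',proj(d[n],h+137.5*hy+195*(-np.cos(a)*hx+np.sin(a)*np.array([0,0,1]))),'corner',proj(d[n],h+120*hy+165*(-np.cos(a)*hx+np.sin(a)*np.array([0,0,1]))))
E
```

```text
t 9.2 grasp [ 527.27 -193.94  300.45] a 0.8223385350626586 r 218.96634650457366 [-7.29 -2.52  4.99] 10.43990240836942 40.05031228065491 
 [[ 0.09  1.   -0.  ]
 [ 1.   -0.09 -0.  ]
 [-0.    0.   -1.  ]]
scene 0.8 ball [233.8607565  136.61356392] corner [227.02746989 147.07685673]
scene 0.84 ball [233.69775085 135.97277382] corner [226.84969099 146.59403694]
side 0.8 ball [269.96066509 167.46637409] corner [279.36516256 173.59541871]
side 0.84 ball [271.60256952 165.265269  ] corner [280.74912644 171.76011933]
wrist 0.8 ball [289.24311008 -64.09611179] corner [325.88409796   3.31694448]
wrist 0.84 ball [305.85721714 -71.48294942] corner [3.38415193e+02 3.00247085e-01]
```

View pics/wrist5.png

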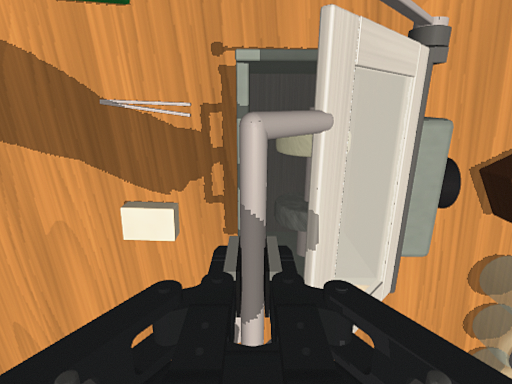

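The wrist view shows the visor's front corner at about (334,5) and its front edge at columns 318–333. The ball is out of view, so I'll measure the edge numerically.

Run:
```python
from h import *
import pickle
np.set_printoptions(precision=1,suppress=True)
d=pickle.load(open('c2.pkl','rb'));w=d['wrist'];g=w['img'].astype(int)
for r in(20,40,60,80,100): print(r,g[r,300:352:2].sum(1)//3)
h=np.array([675.7,-207,140]);hx=np.array([.996,-.09,0]);hy=np.array([.09,.996,0]);z=np.array([0,0,1])
def pt(a,r,y,n,H=h): return H+y*hy+r*(-np.cos(a)*hx+np.sin(a)*z)+n*(np.sin(a)*-hx+np.cos(a)*z)
for a in(.78,.80,.82,.84):
  for n in(-4,4):
    p,q=proj(w,pt(a,165,120,n)),proj(w,pt(a,165,60,n))
    print(a,n,'corner',p,'col at rows20,60,100',[p[0]+(q-p)[0]*(r-p[1])/(q-p)[1] for r in(20,60,100)], 'bar',proj(w,pt(a,215,65,0)),proj(w,pt(a,215,30,0)))
```

```text
20 [144 141 142 133 136 129 133 133 134 127 126 174 177 188 194 227 238 201
 204 205 205 207 201 205 207 199]
40 [142 143 141 138 139 132 133 135 133 118 178 174 184 194 217 241 213 200
 204 207 207 200 203 208 198 202]
60 [ 73  72  71  72  72  71  73  72  68 155 174 179 191 207 237 222 200 206
 206 206 200 203 207 198 202 194]
80 [ 64  65  64  66  64  64  66  63 118 176 175 189 195 231 230 200 206 204
 202 203 201 209 200 199 194 200]
100 [ 63  65  65  65  66  66  64  75 177 174 184 192 224 238 204 206 205 202
 206 202 207 199 200 194 199 202]
0.78 -4 corner [324.4   6.6] col at rows20,60,100 [np.float64(323.5580014792002), np.float64(321.04725237326045), np.float64(318.5365032673207)] bar [246.9 124.6] [247.2 201.3]
0.78 4 corner [315.4   3. ] col at rows20,60,100 [np.float64(314.50146330753864), np.float64(312.3064994171912), np.float64(310.1115355268438)] bar [246.9 124.6] [247.2 201.3]
0.8 -4 corner [330.4   5.1] col at rows20,60,100 [np.float64(329.3742278147169), np.float64(326.6606773455541), np.float64(323.9471268763913)] bar [254.  125.1] [253.8 203.4]
0.8 4 corner [321.2  
[... 160 characters left out ...]
 corner [336.6   3.6] col at rows20,60,100 [np.float64(335.4247464073143), np.float64(332.50022522483994), np.float64(329.5757040423656)] bar [261.5 125.7] [260.8 205.6]
0.82 4 corner [327.2  -0.1] col at rows20,60,100 [np.float64(325.94815040113116), np.float64(323.35406109628724), np.float64(320.75997179144326)] bar [261.5 125.7] [260.8 205.6]
0.84 -4 corner [343.1   2.1] col at rows20,60,100 [np.float64(341.711907572332), np.float64(338.5681643751842), np.float64(335.4244211780364)] bar [269.6 126.2] [268.2 207.7]
0.84 4 corner [333.5  -1.6] col at rows20,60,100 [np.float64(332.02549555264926), np.float64(329.21950014057927), np.float64(326.41350472850934)] bar [269.6 126.2] [268.2 207.7]
```

send_rows(plan=[[0,0,0,0,0.02,-0.025,1],[0,0,0,0,0.045,-0.055,1],[0,0,0,0,0.045,-0.055,1],[0,0,0,0,0.045,-0.055,1]])

```text
time_s: 9.68
ee_pos: [532.2, -194.4, 286.1]
tool_rot: [[0.089, 0.996, -0.0], [0.996, -0.089, -0.001], [-0.001, -0.0, -1.0]]
force: [-4.7, -5.4, 1.2]
opening: 10.9
finger_force: 39.6
```

```bash
python3 m.py
python3 - <<'E'
from h import *
import pickle
np.set_printoptions(precision=1,suppress=True)
d={n:get(n,n+'6.png') for n in('scene','side','wrist')};pickle.dump(d,open('c3.pkl','wb'))
w=d['wrist'];g=w['img'].astype(int)
for r in(20,60,100): print(r,g[r,310:356:2].sum(1)//3)
print('bar',g[200,230:300:3].sum(1)//3)
h=np.array([675.7,-207,140]);hx=np.array([.996,-.09,0]);hy=np.array([.09,.996,0]);z=np.array([0,0,1])
def pt(a,r,y,n,H=h): return H+y*hy+r*(-np.cos(a)*hx+np.sin(a)*z)+n*(np.sin(a)*hx+np.cos(a)*z)
for a in(.80,.82,.84,.86):
  for n in(-4,4):
    p,q=proj(w,pt(a,165,120,n)),proj(w,pt(a,165,60,n))
    print(a,n,'cols',np.array([p[0]+(q-p)[0]*(r-p[1])/(q-p)[1] for r in(20,60,100)]), 'bar',proj(w,pt(a,215,30,0)),'side',proj(d['side'],pt(a,165,120,n)),'scene',proj(d['scene'],pt(a,165,120,n)))
def crop(n,u,v,w,h,W,H): return cv2.resize(d[n]['img'][v:v+h,u:u+w,::-1],(W,H),interpolation=cv2.INTER_CUBIC)
cv2.imwrite('pics/crop3.png',np.hstack([crop('side',255,150,50,75,400,600),crop('scene',210,125,50,75,400,600)]))
E
```

```text
t 9.6833 grasp [ 532.2  -194.39  305.12] a 0.8533870070877827 r 219.1289048644108 [-4.66 -5.35  1.19] 10.926880747742151 39.61299419403076 
 [[ 0.09  1.   -0.  ]
 [ 1.   -0.09 -0.  ]
 [-0.   -0.   -1.  ]]
20 [134 133 126 127 161 178 182 195 203 236 228 196 203 205 203 200 200 208
 199 202 195 200 195]
60 [ 84  83  90 182 179 186 197 217 240 208 200 202 199 205 198 204 199 196
 193 196 199 227 192]
100 [ 60 105 180 180 191 199 231 229 199 205 202 202 198 201 202 195 194 195
 197 189 188 188 185]
bar [ 79  81 141 136 133 159 176 189 195 189 177 159  92  65  63  59  62  66
  66  66  66  63  64  61]
0.8 -4 cols [306.6 304.7 302.8] bar [243.4 200.2] side [278.5 174.7] scene [227.1 147.4]
0.8 4 cols [320.  317.6 315.2] bar [243.4 200.2] side [280.2 172.5] scene [226.9 146.8]
0.82 -4 cols [312.  309.8 307.7] bar [249.9 202.2] side [279.2 173.8] scene [227.  147.1]
0.82 4 cols [325.9 323.3 320.7] bar [249.9 202.2] side [280.9 171.6] scene [226.8 146.5]
0.84 -4 cols [317.5 315.2 312.9] bar [256.9 204.3] side [279.9 172.9] scene [227.  146.9]
0.84 4 cols [332.  329.2 326.4] bar [256.9 204.3] side [281.6 170.7] scene [226.7 146.3]
0.86 -4 cols [323.3 320.8 318.3] bar [264.2 206.3] side [280.6 171.9] scene [226.9 146.6]
0.86 4 cols [338.3 335.3 332.3] bar [264.2 206.3] side [282.3 169.8] scene [226.6 146.1]
```

View pics/crop3.png

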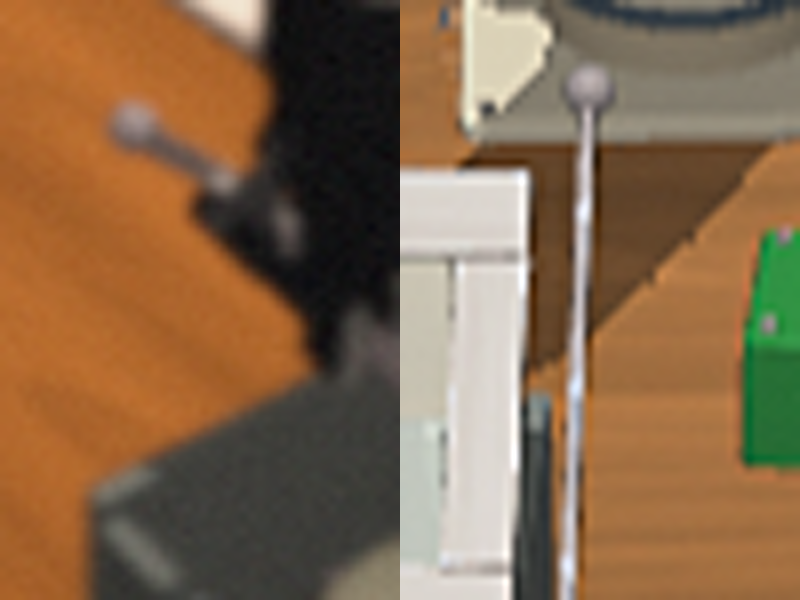

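The ball is at side (271.6,165.3), giving a pointer angle of about 0.84. The visor measures about 0.832, and its scene corner at (226,146.5) agrees with the model. One small bump is left, then settle.

send_rows(plan=[[0,0,0,0,0.01,-0.01,1],[0,0,0,0,0.01,-0.01,1],[0,0,0,0,0.01,-0.01,1],[0,0,0,0,0.01,-0.01,1],[0,0,0,0,0.01,-0.01,1]])

```text
time_s: 10.25
ee_pos: [533.1, -194.5, 286.9]
tool_rot: [[0.089, 0.996, -0.0], [0.996, -0.089, -0.001], [-0.001, -0.0, -1.0]]
force: [-3.5, -5.5, -0.0]
opening: 10.3
finger_force: 39.5
```

```bash
python3 m.py
python3 - <<'E'
from h import *
np.set_printoptions(precision=1,suppress=True)
w=get('wrist');g=w['img'].astype(int)
h=np.array([675.7,-207,140]);hx=np.array([.996,-.09,0]);hy=np.array([.09,.996,0]);z=np.array([0,0,1])
def pt(a,r,y,n): return h+y*hy+r*(-np.cos(a)*hx+np.sin(a)*z)+n*(np.sin(a)*hx+np.cos(a)*z)
for r in(20,60,100):
  row=g[r,300:356].sum(1)/3;left=300+np.argmax(np.diff(row)[:30]);ridge=300+row[:45].argmax();est=[]
  for n,c in((-4,left+.5),(4,ridge)):
    A=np.arange(.76,.92,.01);C=[]
    for a in A:
      p,q=proj(w,pt(a,165,120,n)),proj(w,pt(a,165,60,n));C.append(p[0]+(q-p)[0]*(r-p[1])/(q-p)[1])
    est.append(np.interp(c,C,A))
  print(r,left,ridge,np.round(est,4).tolist())
E
```

```text
t 10.25 grasp [ 533.08 -194.44  305.94] a 0.8589018794704935 r 219.17334200331425 [-3.46 -5.53 -0.05] 10.300168058354027 39.531601667404175 
 [[ 0.09  1.   -0.  ]
 [ 1.   -0.09 -0.  ]
 [-0.   -0.   -1.  ]]
20 317 328 [0.8481, 0.8351]
60 314 325 [0.8455, 0.834]
100 311 323 [0.8428, 0.8363]
```

The visor averages about 0.840 against the pointer's 0.84, and the arm is holding steady. Handing in.

```bash
python3 -c "
from rig import robot
print(robot.close_job())"
```

```text
the job is handed in; nothing more can be done
None
```

I handed the job in with the stop button pressed and sprung back, its head turned clockwise to its end stop, and the gripper holding the visor at about 0.84 rad, level with the pointer as measured from the camera images (within roughly 0.01 rad); the pointer hadn't moved, and I had no contact with the other items on the bench.

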